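Set out the sewing kit round the pin tin

TASK

Set out the hand-sewing kit for the next hat on the wooden setting-out board, left and right as seen when facing its fence: stand the thick thread spool near the left-hand end of the board in line with the pin tin (the line runs parallel to the fence), stand the thin spool on that line about midway between the thick spool and the tin, lay the beeswax straight in front of the tin (on the side away from the fence), about a finger's width or two clear of it and lengthwise along the board, and set the thimble upright on the middle of the tin's lid. Leave the tin where it stands on the board and the chalk and the eraser where they lie on the kit case.

Things in the scene. Friction and masses are not known exactly. Their poses are not given: they have to be found in the camera images.
- setting_board: fixed setting-out board of pale wood, 160 x 230 x 10 mm, with a low darker wooden fence (12 mm wide, 12 mm above the board) along its back long edge. Origin at the centre of its underside; +x points to the fence at the back, whose inner face is at x = +68 mm; +y to the left-hand end (y = +115 mm), z up; the board's upper face is at z = +10 mm
- kit_case: fixed low wooden case, lid shut, to the right of the board, 245 x 152 x 50 mm, brass latch on its front end. The kit lies on its flat lid at the start in three rows of two, rows about 75 mm apart along its x and about 72 mm apart within a row along its y, in any order. Origin at the centre of its underside; +x away from the robot (to the bench's back), +y left, z up; the lid's upper face is at z = +50 mm
- pin_tin: round dark blue tin with a pressed-on flat lid, 62 mm across and 27 mm high, 0.3 kg, standing loose on the right-hand half of the board, about 20 mm nearer the fence than the board's middle line. Origin at the centre of its underside; its x and y axes are parallel to those of the board at the start
- thick_spool: the thicker and taller of two upright thread spools, pale thread, 33 mm across, 58 mm high, about 25 g. Origin at the centre of its underside, z up along its axis
- thin_spool: the thinner and shorter of the two upright thread spools, dark thread, 24 mm across, 46 mm high, about 25 g. Origin at the centre of its underside, z up along its axis
- thimble: steel thimble standing mouth down, 20 mm across at the foot, slightly narrower at the top, 24 mm high, about 12 g. Origin at the centre of its foot, z up along its axis
- beeswax: brown-yellow cake of beeswax with cuts across its top, 33 mm (its x) x 46 mm (its y, lengthwise) x 17 mm high, about 30 g. Origin at the centre of its underside, z up. At the start its y lies within about 0.5 rad of the case's y
- tailor_chalk: flat pale triangle of tailor's chalk, 37 x 38 x 8 mm, lying on the kit case; stays there. Origin at the centre of its underside
- eraser: small yellow eraser, 16 x 28 x 8 mm, lying on the kit case; stays there. Origin at the centre of its underside
Not all that is in view belongs to the job. What is shaped like the thin_spool but green is not meant.

How it is judged:
At the end, for the whole second after the job is handed in: Upright, at rest, released: spools in line with tin (15 mm), thick 10-50 mm from left end, thin 42-103 mm from thick and 50-108 mm from tin (axes); wax centre 53-96 mm in front of tin's, 15 mm sideways, 0.3 rad; thimble on lid within 12 mm. Tin moved < 15 mm, chalk, eraser < 30 mm (x of thick_spool in the frame of setting_board between 0.005 and 0.035 m and z of thick_spool in the frame of setting_board between 0.007 and 0.013 m and x of thin_spool in the frame of setting_board between 0.005 and 0.035 m and z of thin_spool in the frame of setting_board between 0.007 and 0.013 m and y of thick_spool in the frame of setting_board between 0.065 and 0.105 m and horizontal distance between thin_spool and thick_spool between 0.042 and 0.103 m and horizontal distance between thin_spool and pin_tin between 0.05 and 0.108 m and horizontal distance between thimble and pin_tin below 0.012 m and z of thimble in the frame of pin_tin between 0.024 and 0.03 m and x of beeswax in the frame of pin_tin between -0.096 and -0.053 m and y of beeswax in the frame of pin_tin between -0.015 and 0.015 m and z of beeswax in the frame of setting_board between 0.007 and 0.013 m and angle between the y axis of beeswax and the y axis of setting_board, either way round below 0.3 rad and angle between each of thick_spool, thin_spool, thimble, beeswax's own z axis and vertical below 0.12 rad and linear speed of each of thick_spool, thin_spool, thimble, beeswax below 0.02 m/s and contact force between each of thick_spool, thin_spool, thimble, beeswax and the fingers below 0.05 N and distance of pin_tin from where it was at the start of the episode below 0.015 m and distance of each of tailor_chalk, eraser from where it was at the start of the episode below 0.03 m); the robot touches nothing.
It also fails if it takes over 93 s, if anything falls off the work surface, if the arm or the gripper's body presses on something with over 40 N, if the wrist force passes 120 N, or if a joint passes its speed limit or range.

ROBOT

A 6-joint arm with a two-finger parallel gripper is mounted at the origin on a cart in front of the work surface, level with it; the furniture and walls round the work are solid. World frame = base frame: x ahead of the robot, y to its left, z up, the work surface at z = 0. Lengths are in m, angles in rad, forces in N, time in s.
With the tool pointing down it reaches from about 0.35 to 0.8 m from the base axis. Payload 7.3 kg.
Tool frame: the origin (TCP) lies on the centre line of the jaws, within the pads' length; the fingertips stand 25 mm ahead of it and the grasp point (between the pads) lies 6 mm ahead of it; z points along the fingers, y is the line along which they close (so a half turn about z gives the same grasp; the last joint's range is limited). The gripper opens to 85 mm and grips with 20 to 120 N. Pads are 22 mm wide; open, the fingers measure 114 mm over their backs; the gripper's body (76 mm by 85 mm) begins 54 mm behind the grasp point. The pads swing forward as they close: fully open they stand 13 mm farther back than shut.
Start: joints at [1.203, 0.342, 1.524, -0, 1.275, -0.146], TCP at [0.115, 0.512, 0.256] pointing down, gripper open.
Joint ranges: [-2.53, 2.53], [-0.77, 2.02], [0.04, 2.7], [-1, 4.14], [0.28, 2.66], [-3.11, 3.11]. Speed limits (rad/s): [2.57, 2.57, 3.14, 3.14, 3.14, 3.14].

INTERFACE

Orientations are given as a unit quaternion [w, x, y, z].
In Python, from station import ctrl, viewer gives the robot as it stands.
- The arm moves only by the tool play_rows, never from a script. Its argument "plan" is a list that holds one entry, the list of rows, each a list of 7 numbers: the opening, from -1 (shut) to 1 (fully open), so that 0 is half open, then the shift along the tool's x, y, z scaled (see below), then the turn, a rotation vector about the tool's x, y, z scaled (see below). In form: [[[fingers, tx, ty, tz, ax, ay, az], ...]]. A call has 1 to 10 rows; each row shifts and turns the commanded pose from where the row before left it, along the tool's axes as they then stand; what a row does not reach is not made up. The controller multiplies each number of a shift by 40 mm and each number of a turn by 0.08 rad. A row lasts 1/10 s, in which the tool goes at most 50 mm and 8.59 degrees, less where a joint would pass 70% of its speed; a pose out of reach is approached as far as the arm can. A call with a number of a shift or a turn outside -1 to 1 is refused whole. A call with a gripper value outside its range is refused whole. The fingers move at their own pace and stop on an object; "squeeze" is the grip in N (left out, the last holds). Time passes only in rows, so rows that do not move let the fingers close. It gives the time, the measured TCP pose, the force, the opening and the grip force at its end, in the units of the state.
- ctrl.read_state(): the state, without advancing time (a new reading comes with each control period).
- viewer.read_camera(name): name is "scene" or "side" or "wrist"; returns a dict with "pixels" (420x560x3 uint8, red, green, blue), "depth" (420x560 float32, m along the optical axis (not along the pixel's ray), 0 where there is no reading), "fov_y" (degrees; the focal length in pixels is half the picture's height over the tangent of half this angle, whatever the lens; pixels are square), "cx", "cy" (the principal point, pixels), "R" (3x3) and "t" (3): a world point X has camera coordinates R X + t; the wrist camera has in their place "hand_eye" (4x4, takes a point from camera to tool coordinates, whose origin is the TCP and whose axes are the flange's). Camera axes: x right, y down, z forward; pixel columns grow to the right and rows downward; lengths in m; the calibration is good to about 2 mm. A picture is of the moment at which its call begins: read the wrist's pose just before it.
- ctrl.job_done(): hands the job in; it is judged then, once.
Trained networks look in the newest picture that a camera, given by its name, has taken for a name from the list of things; names that differ only in an ending like _2 or _b are one class to them, and where a whole thing is asked for, a point or a joint stands for the part that bears it (a point fixed in the world has none). Each returns a list of dicts, best first, with "confidence" (0 to 1); they miss things now and then, are a little off and sometimes report something else, mostly with a low value. They report only what shows in the picture. A call takes as long as a camera call. They do not tell look-alikes from the thing itself.
- viewer.trace(camera, name): "region" (420x560 bool, what is visible of it) and "rect" ([centre column, centre row, width, height] as shares, 0 to 1, of the picture: columns of its width, rows of its height, round what is visible of it).
- viewer.place_of(camera, name): "at" ([column, row] as shares, 0 to 1, of the picture: columns of its width, rows of its height: a listed point, or the origin of a listed thing).
The state is a dict: "time": time; "joint_pos": joint angles; "joint_vel": joint speeds; "joint_torque": joint torques, N m; "eef_pos": TCP position; "eef_rot": TCP orientation; "wrist_force": force on the tool from outside, world axes, zero at the start; "moment": the same for the moment, N m; "finger_gap": finger opening in m; "grip_force": force on a finger pad.
Only numpy, scipy, OpenCV 4.12 (cv2) and the standard library are available. Lean on these libraries where they do the work, as an engineer would, in place of code of your own. Each camera call takes 0.05 s, during which the arm holds its last target. There are 200 camera calls.

## Working session

There is one attempt and no reset: what is moved stays moved. The work goes in short steps, Python scripts to look and compute and a tool call to move; the robot and the scene stay as the last step left them, time stands still between calls to the robot, and variables do not carry over. Pictures are saved under pics/ and viewed, at most 14 in all, crops included, and the job is handed in when it is done.

Besides the shell and the picture viewer there is one more tool, called after ">>>" in YAML: its name, and indented under it one key for each argument. play_rows: Moves the arm, as the interface text tells. Shifts and turns lie within -1 to 1; 1 stands for 40 mm of shift or 0.08 rad of turn. Its arguments: {"type":"object","properties":{"plan":{"type":"array","items":{"type":"array","items":{"type":"array","items":{"type":"number"}}}},"squeeze":{"type":"number"}},"required":["plan"]}

```bash
ls; mkdir -p pics
cat > h.py <<'E'
import numpy as np, cv2
from station import ctrl, viewer
from scipy.spatial.transform import Rotation as Ro
def cam(n):
    s=ctrl.read_state(); c=viewer.read_camera(n)
    H,W=c['depth'].shape; f=H/2/np.tan(np.radians(c['fov_y'])/2)
    v,u=np.mgrid[:H,:W]; d=c['depth']
    P=np.stack([(u-c['cx'])/f*d,(v-c['cy'])/f*d,d],-1)
    if n=='wrist':
        h=np.array(c['hand_eye']); P=P@h[:3,:3].T+h[:3,3]
        q=s['eef_rot']; R=Ro.from_quat([q[1],q[2],q[3],q[0]]).as_matrix()
        P=P@R.T+np.array(s['eef_pos'])
    else: P=(P-np.array(c['t']))@np.array(c['R'])
    P[d==0]=np.nan
    return c['pixels'],P
def save(n,im): cv2.imwrite('pics/'+n,im[...,::-1])
NAMES='setting_board kit_case pin_tin thick_spool thin_spool thimble beeswax tailor_chalk eraser'.split()
def find(n,P,names=NAMES,k=3):
    for m in names:
        for r in viewer.trace(n,m)[:k]:
            X=P[r['region']]; X=X[~np.isnan(X[:,0])]
            if len(X)<5: continue
            top=np.percentile(X[:,2],97); T=X[X[:,2]>top-.006]
            (c,sz,a)=cv2.minAreaRect((T[:,:2]*1000).astype(np.float32))
            print(m,round(r['confidence'],2),'px',(np.array(r['rect'])[:2]*[560,420]).round(),'top',top.round(3),'mid',np.round(c),'sz',np.round(sz),'ang',round(a,1),'n',len(X))
E
python3 - <<'E'
from h import *
s=ctrl.read_state(); print(s['eef_pos'],s['eef_rot'],s['finger_gap'])
ims=[]
for n in ['scene','side']:
    im,P=cam(n); save(n+'0.png',im); print(n); find(n,P)
E
```

```text
pics
[0.11534405 0.51178867 0.25563693] [-1.92861580e-04  1.10693037e-01  9.93854347e-01 -7.41960801e-04] 0.08529588848156884
scene
setting_board 0.78 px [221. 295.] top 0.021 mid [605. 192.] sz [230.  54.] ang 63.2 n 10760
kit_case 0.84 px [299. 174.] top 0.051 mid [545. -67.] sz [154. 248.] ang 65.7 n 7714
pin_tin 0.94 px [251. 251.] top 0.038 mid [541. 141.] sz [60. 63.] ang 24.9 n 1134
thick_spool 0.63 px [313. 143.] top 0.108 mid [ 524. -102.] sz [30. 34.] ang 22.5 n 515
thin_spool 0.83 px [337. 279.] top 0.046 mid [390. 132.] sz [21. 22.] ang 43.6 n 335
thin_spool 0.51 px [335. 165.] top 0.096 mid [467. -69.] sz [22. 24.] ang 20.0 n 327
beeswax 0.88 px [279. 167.] top 0.067 mid [562. -29.] sz [44. 30.] ang 84.8 n 354
tailor_chalk 0.73 px [285. 133.] top 0.06 mid [ 591. -128.] sz [33. 39.] ang 47.0 n 195
side
setting_board 0.75 px [278. 206.] top 0.023 mid [570. 164.] sz [305.  92.] ang 63.1 n 2701
kit_case 0.92 px [325. 270.] top 0.052 mid [533. -96.] sz [215. 245.] ang 65.8 n 9177
pin_tin 0.74 px [285. 215.] top 0.039 mid [540. 138.] sz [60. 57.] ang 74.0 n 617
pin_tin 0.4 px [281. 231.] top 0.097 mid [467. -61.] sz [1. 6.] ang 71.2 n 58
thick_spool 0.89 px [320. 253.] top 0.109 mid [ 523. -105.] sz [32. 32.] ang 59.9 n 874
thin_spool 0.87 px [213. 226.] top 0.048 mid [390. 130.] sz [25. 22.] ang 80.8 n 322
thin_spool 0.61 px [282. 248.] top 0.097 mid [467. -72.] sz [22. 22.] ang 74.0 n 455
thimble 0.57 px [278. 206.] top 0.023 mid [570. 164.] sz [303.  92.] ang 63.2 n 2703
thimble 0.41 px [281. 232.] top 0.075 mid [485.  -8.] sz [ 8. 10.] ang 66.6 n 28
beeswax 0.44 px [337. 238.] top 0.109 mid [ 537. -105.] sz [21.  4.] ang 81.2 n 149
tailor_chalk 0.87 px [371. 268.] top 0.061 mid [ 591. -130.] sz [34. 32.] ang 22.8 n 246
eraser 0.51 px [374. 248.] top 0.06 mid [626. -71.] sz [27. 16.] ang 85.4 n 147
```

View pics/scene0.png

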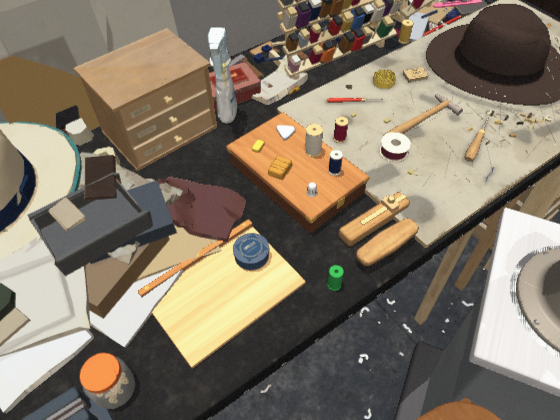

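View pics/side0.png

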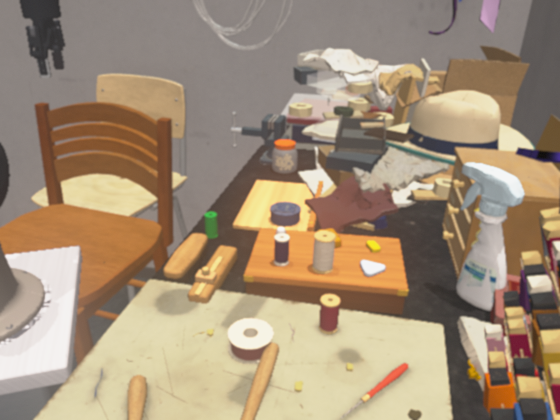

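Could be taken for the thin spool: green (335,279) on the bench, navy (335,161) on the case and dark red (341,128) behind the case. I choose the navy one. The pale spool at (314,140) is the thick one, and the thimble is the small shiny thing at (312,188). Next I fit the board frame and check a close crop.

Run:
```python
from h import *
im,P=cam('scene')
save('crop1.png',cv2.resize(im[100:310,215:385],None,fx=2.8,fy=2.8,interpolation=cv2.INTER_CUBIC))
r=viewer.trace('scene','setting_board')[0]['region']; X=P[r]
for lo,hi in [(.006,.014),(.018,.026)]:
    T=X[(X[:,2]>lo)&(X[:,2]<hi)]; print(lo,cv2.minAreaRect((T[:,:2]*1000).astype(np.float32)),len(T))
T=X[(X[:,2]>.019)&(X[:,2]<.026)]; T=T[(np.abs(T[:,0]-.62)<.15)]
print(cv2.fitLine(T[:,:2].astype(np.float32),cv2.DIST_HUBER,0,.01,.01).ravel(),T.min(0),T.max(0))
# board near edge
T=X[(X[:,2]>.006)&(X[:,2]<.014)]
for nm,(u0,u1,v0,v1) in {'thimble':(303,322,180,196)}.items():
    Q=P[v0:v1,u0:u1].reshape(-1,3); Q=Q[Q[:,2]>.056]; print(nm,cv2.minAreaRect((Q[:,:2]*1000).astype(np.float32)),Q[:,2].max())
r=viewer.trace('scene','beeswax')[0]['region']; Q=P[r];Q=Q[Q[:,2]>.06];print(cv2.minAreaRect((Q[:,:2]*1000).astype(np.float32)))
```

```text
0.006 ((559.962158203125, 214.9094696044922), (230.14410400390625, 166.92356872558594), 63.5429573059082) 9571
0.018 ((623.1079711914062, 183.49868774414062), (229.08029174804688, 16.508832931518555), 63.92927932739258) 780
[0.44887772 0.8935932  0.6277831  0.19345635] [0.56836298 0.07990238 0.01901095] [0.67923831 0.28717477 0.0248295 ]
thimble ((486.07659912109375, -1.7310562133789062), (16.80044174194336, 14.754995346069336), 41.695899963378906) 0.07486865661680228
((562.4297485351562, -29.925514221191406), (44.65456008911133, 30.80992317199707), 83.49139404296875)
```

View pics/crop1.png

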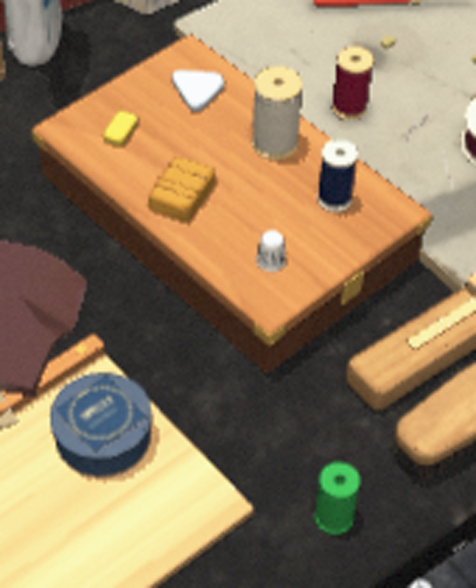

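The crop confirms the navy spool on the case at crop (338,175), the pale thick spool (277,115), the thimble (271,250), the wax (182,190), chalk and eraser. The green spool stands apart on the bench.

```bash
cat >> h.py <<'E'
def to(x,y,z,yaw,s=None):
    "units (shift/40mm, turn/.08) from the present pose; xyz mm, yaw = direction of tool y in deg"
    s=s or ctrl.read_state(); q=s['eef_rot']; R=Ro.from_quat([q[1],q[2],q[3],q[0]])
    a=np.radians(yaw); Y=np.array([np.cos(a),np.sin(a),0]); Z=np.array([0,0,-1.]); X=np.cross(Y,Z)
    T=np.stack([X,Y,Z],1); rv=(R.inv()*Ro.from_matrix(T)).as_rotvec()
    d=np.array([x,y,z])/1000-s['eef_pos']
    print('pos',np.round(s['eef_pos'],4),'gap',round(s['finger_gap'],4),'turn',np.round(rv/.08,2),'shift(now)',np.round(R.inv().apply(d)/.04,2),'shift(after turn)',np.round(T.T@d/.04,2),'t',s['time'])
E
python3 - <<'E'
from h import *
to(523.5,-103.5,220,64.5)
E
```

```text
pos [0.1155 0.5122 0.2563] gap 0.0852 turn [0.   0.   2.79] shift(now) [-13.34 -12.77   0.91] shift(after turn) [-15.83  -9.5    0.91] t 1.15
```

>>> play_rows:
  plan:
    - [[0.4,0,0,0.3,0,0,0.95],[0.4,0,0,0.3,0,0,0.95],[0.4,0,0,0.31,0,0,0.89],[0.4,-0.8,-0.48,0,0,0,0],[0.4,-0.8,-0.48,0,0,0,0],[0.4,-0.8,-0.48,0,0,0,0],[0.4,-0.8,-0.48,0,0,0,0],[0.4,-0.8,-0.48,0,0,0,0],[0.4,-0.8,-0.48,0,0,0,0],[0.4,-0.8,-0.48,0,0,0,0]]

```text
time: 2.15
eef_pos: [0.2604, 0.2932, 0.2201]
eef_rot: [0.0, 0.221, 0.975, 0.0]
wrist_force: [0.1, 1.4, -0.1]
finger_gap: 0.0598
grip_force: 0.0
```

>>> play_rows:
  plan:
    - [[0.4,-0.8,-0.48,0,0,0,0],[0.4,-0.8,-0.48,0,0,0,0],[0.4,-0.8,-0.48,0,0,0,0],[0.4,-0.8,-0.48,0,0,0,0],[0.4,-0.8,-0.48,0,0,0,0],[0.4,-0.8,-0.48,0,0,0,0],[0.4,-0.8,-0.48,0,0,0,0],[0.4,-0.8,-0.48,0,0,0,0],[0.4,-0.8,-0.48,0,0,0,0],[0.4,-0.8,-0.48,0,0,0,0]]

```text
time: 3.15
eef_pos: [0.4667, -0.0181, 0.22]
eef_rot: [0.0, 0.221, 0.975, 0.0]
wrist_force: [0.4, 0.9, -0.1]
finger_gap: 0.0597
grip_force: 0.0
```

Run:
```python
from h import *
to(523.5,-103.5,96,64.5)
im,P=cam('wrist'); save('w1.png',im); find('wrist',P)
```

```text
pos [ 0.4667 -0.0181  0.22  ] gap 0.0597 turn [ 0.  0. -0.] shift(now) [-2.2  -1.32  3.1 ] shift(after turn) [-2.2  -1.32  3.1 ] t 3.15
setting_board 0.58 px [484. 156.] top 0.022 mid [570. 164.] sz [148.  92.] ang 63.5 n 19427
kit_case 0.68 px [309. 291.] top 0.067 mid [563. -31.] sz [43. 31.] ang 86.9 n 1632
kit_case 0.58 px [265. 268.] top 0.052 mid [543. -66.] sz [153. 240.] ang 65.8 n 27636
pin_tin 0.58 px [467. 185.] top 0.039 mid [541. 140.] sz [62. 62.] ang 64.4 n 4168
thick_spool 0.78 px [223. 300.] top 0.109 mid [529. -98.] sz [21. 33.] ang 46.4 n 1693
thin_spool 0.68 px [405.  24.] top 0.048 mid [390. 131.] sz [23. 23.] ang 81.0 n 1324
thin_spool 0.64 px [225. 226.] top 0.097 mid [468. -70.] sz [23. 23.] ang 38.7 n 1228
thimble 0.96 px [306. 210.] top 0.074 mid [487.  -3.] sz [15. 15.] ang 63.5 n 493
beeswax 0.69 px [310. 292.] top 0.067 mid [563. -31.] sz [43. 31.] ang 87.3 n 1707
tailor_chalk 0.56 px [232. 351.] top 0.06 mid [ 597. -129.] sz [38. 35.] ang 77.6 n 887
eraser 0.81 px [303. 354.] top 0.06 mid [627. -69.] sz [27. 16.] ang 88.6 n 420
```

View pics/w1.png

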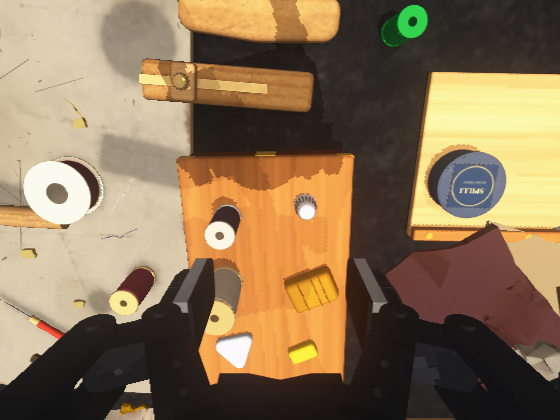

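The wrist view agrees with the scene: thin spool (220,230), thimble (306,207), wax (311,290), tin (475,183). The thick spool (222,300) is partly hidden by a finger, so I keep the scene position for it.

>>> play_rows:
  plan:
    - [[0.4,-0.73,-0.44,0,0,0,0],[0.4,-0.73,-0.44,0,0,0,0],[0.4,-0.74,-0.44,0,0,0,0],[0.4,0,0,0.8,0,0,0],[0.4,0,0,0.8,0,0,0],[0.4,0,0,0.8,0,0,0],[0.4,0,0,0.8,0,0,0],[-1,0,0,0,0,0,0],[-1,0,0,0,0,0,0],[-1,0,0,0,0,0,0]]
  squeeze: 25

```text
time: 4.65
eef_pos: [0.5238, -0.1022, 0.0937]
eef_rot: [0.002, 0.22, 0.975, -0.0]
wrist_force: [0.1, 0.7, 1.1]
finger_gap: 0.0317
grip_force: 26.3
```

>>> play_rows:
  plan:
    - [[-1,0,0,0,0,0,0],[-1,0,0,0,0,0,0],[-1,0,0,0,0,0,0],[-1,0,0,0,0,0,0]]

```text
time: 5.05
eef_pos: [0.5229, -0.1022, 0.0923]
eef_rot: [0.0, 0.221, 0.975, 0.0]
wrist_force: [0.5, 0.0, 2.4]
finger_gap: 0.0317
grip_force: 26.6
```

Run:
```python
from h import *
to(612.7,283.2,200,63.5)
im,P=cam('side'); save('s2.png',cv2.resize(im[170:340,200:420],None,fx=3,fy=3))
```

```text
pos [ 0.5229 -0.1022  0.0923] gap 0.0317 turn [0.   0.01 0.22] shift(now) [ 2.12  9.66 -2.69] shift(after turn) [ 2.29  9.62 -2.69] t 5.05
```

View pics/s2.png

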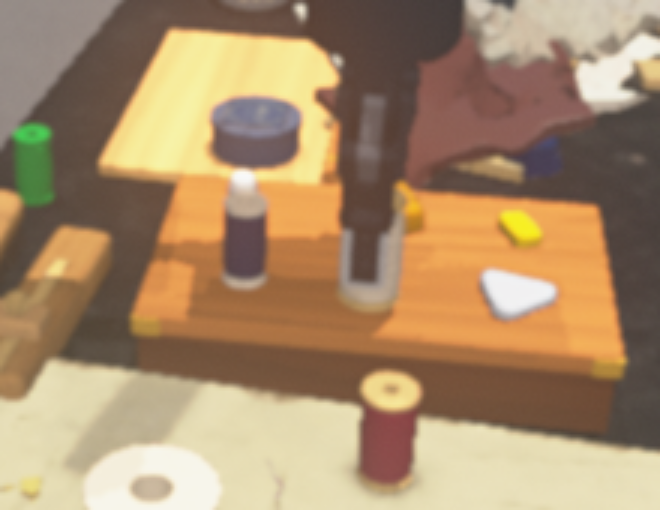

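Spool gripped upright between the pads at crop (370,260); nothing else disturbed. Lift and carry.

>>> play_rows:
  plan:
    - [[-1,0,0,-0.9,0,0,0.22],[-1,0,0,-0.9,0,0,0],[-1,0,0,-0.9,0,0,0],[-1,0.2,0.8,0,0,0,0],[-1,0.2,0.8,0,0,0,0],[-1,0.19,0.8,0,0,0,0],[-1,0.19,0.8,0,0,0,0],[-1,0.19,0.8,0,0,0,0],[-1,0.19,0.8,0,0,0,0],[-1,0.19,0.8,0,0,0,0]]

```text
time: 6.1
eef_pos: [0.5744, 0.1237, 0.1998]
eef_rot: [-0.0, 0.229, 0.973, -0.0]
wrist_force: [-0.4, -0.5, -0.4]
finger_gap: 0.032
grip_force: 26.6
```

>>> play_rows:
  plan:
    - [[-1,0.19,0.8,0,0,0,0],[-1,0.19,0.8,0,0,0,0],[-1,0.19,0.8,0,0,0,0],[-1,0.19,0.8,0,0,0,0],[-1,0.18,0.8,0,0,0,0],[-1,0,0,0.6,0,0,0],[-1,0,0,0.6,0,0,0],[-1,0,0,0.6,0,0,0],[-1,0,0,0.6,0,0,0],[-1,0,0,0,0,0,0]]

```text
time: 7.1
eef_pos: [0.6098, 0.2816, 0.0998]
eef_rot: [-0.003, 0.229, 0.973, -0.002]
wrist_force: [-0.4, -0.4, -0.2]
finger_gap: 0.0318
grip_force: 26.6
```

Run:
```python
from h import *
to(612.7,283.2,53,63.5)
im,P=cam('wrist'); find('wrist',P,['thick_spool','setting_board'])
```

```text
pos [0.6098 0.2816 0.0998] gap 0.0318 turn [-0.07 -0.07 -0.  ] shift(now) [-0.05  0.07  1.17] shift(after turn) [-0.05  0.07  1.17] t 7.1
thick_spool 0.94 px [280. 299.] top 0.117 mid [612. 281.] sz [32. 33.] ang 22.4 n 9604
setting_board 0.92 px [169. 190.] top 0.021 mid [593. 192.] sz [201.  93.] ang 58.0 n 66205
```

>>> play_rows:
  plan:
    - [[-1,0,0.03,0.5,0,0,0],[-1,0,0,0.45,0,0,0],[-1,0,0,0.2,0,0,0],[-1,0,0,0.03,0,0,0],[-1,0,0,0,0,0,0],[-0.1,0,0,0,0,0,0],[0.2,0,0,0,0,0,0],[0.4,0,0,0,0,0,0],[0.4,0,0,0,0,0,0],[0.4,0,0,0,0,0,0]]

```text
time: 8.25
eef_pos: [0.6127, 0.2835, 0.0569]
eef_rot: [0.0, 0.229, 0.973, 0.0]
wrist_force: [-0.9, -0.5, -0.2]
finger_gap: 0.0598
grip_force: 0.0
```

>>> play_rows:
  plan:
    - [[0.4,0,0,-0.8,0,0,0],[0.4,0,0,-0.8,0,0,0],[0.4,0,0,-0.8,0,0,0],[0.4,0,0,-0.8,0,0,0],[0.4,0,0,-0.5,0,0,0]]

```text
time: 8.75
eef_pos: [0.6133, 0.2837, 0.2078]
eef_rot: [0.002, 0.229, 0.973, 0.001]
wrist_force: [1.3, 0.9, 0.6]
finger_gap: 0.06
grip_force: 0.0
```

Run:
```python
from h import *
to(468,-70,200,64.5)
im,P=cam('wrist'); find('wrist',P,['thick_spool','setting_board'])
```

```text
pos [0.6133 0.2837 0.2078] gap 0.06 turn [ 0.03  0.03 -0.22] shift(now) [-0.7  -9.53  0.17] shift(after turn) [-0.53 -9.54  0.19] t 8.75
thick_spool 0.86 px [280. 196.] top 0.069 mid [615. 283.] sz [32. 33.] ang 64.6 n 1788
setting_board 0.97 px [180. 159.] top 0.022 mid [590. 201.] sz [230.  91.] ang 62.4 n 35524
```

>>> play_rows:
  plan:
    - [[0.2,-0.05,-0.8,0,0,0,-0.22],[0.2,-0.05,-0.8,0,0,0,0],[0.2,-0.05,-0.8,0,0,0,0],[0.2,-0.05,-0.8,0,0,0,0],[0.2,-0.05,-0.8,0,0,0,0],[0.2,-0.04,-0.8,0,0,0,0],[0.2,-0.04,-0.8,0,0,0,0],[0.2,-0.04,-0.8,0,0,0,0],[0.2,-0.04,-0.8,0,0,0,0],[0.2,-0.04,-0.8,0,0,0,0]]

```text
time: 9.9
eef_pos: [0.4891, -0.0139, 0.2031]
eef_rot: [-0.001, 0.221, 0.975, -0.0]
wrist_force: [0.0, -0.5, 0.1]
finger_gap: 0.0513
grip_force: 0.0
```

>>> play_rows:
  plan:
    - [[0.2,-0.04,-0.8,0,0,0,0],[0.2,-0.04,-0.74,0,0,0,0],[0.2,0,0,0,0,0,0],[0.2,0,0,0,0,0,0]]

```text
time: 10.3
eef_pos: [0.4664, -0.07, 0.2036]
eef_rot: [-0.001, 0.222, 0.975, 0.0]
wrist_force: [0.1, 0.1, 0.1]
finger_gap: 0.0509
grip_force: 0.0
```

Run:
```python
from h import *
to(468,-70,83,64.5)
im,P=cam('wrist'); find('wrist',P,['thin_spool','thimble'])
```

```text
pos [ 0.4664 -0.07    0.2036] gap 0.0509 turn [ 0.   -0.03 -0.02] shift(now) [-0.04  0.02  3.02] shift(after turn) [-0.04  0.02  3.02] t 10.3
thin_spool 0.86 px [469.   8.] top 0.042 mid [399. 125.] sz [10.  2.] ang 54.5 n 476
thimble 0.88 px [367. 189.] top 0.074 mid [487.  -4.] sz [15. 16.] ang 36.8 n 582
```

>>> play_rows:
  plan:
    - [[0.2,-0.04,0,0.8,0,0,0],[0.2,0,0,0.8,0,0,0],[0.2,0,0,0.8,0,0,0],[0.2,0,0,0.6,0,0,0],[0.2,0,0,0,0,0,0],[-1,0,0,0,0,0,0],[-1,0,0,0,0,0,0],[-1,0,0,0,0,0,0],[-1,0,0,0,0,0,0],[-1,0,0,0,0,0,0]]

```text
time: 11.45
eef_pos: [0.4693, -0.0707, 0.086]
eef_rot: [0.001, 0.221, 0.975, 0.0]
wrist_force: [-0.5, 1.3, 7.3]
finger_gap: 0.0227
grip_force: 25.4
```

Run:
```python
from h import *
to(577.1,211.6,180,63.5)
```

```text
pos [ 0.4693 -0.0707  0.086 ] gap 0.0227 turn [0.01 0.03 0.22] shift(now) [ 0.6   7.53 -2.35] shift(after turn) [ 0.74  7.52 -2.35] t 11.45
```

>>> play_rows:
  plan:
    - [[-1,0,0,-0.8,0,0,0.22],[-1,0,0,-0.8,0,0,0],[-1,0,0,-0.8,0,0,0],[-1,0.08,0.8,0,0,0,0],[-1,0.08,0.8,0,0,0,0],[-1,0.08,0.8,0,0,0,0],[-1,0.08,0.8,0,0,0,0],[-1,0.08,0.8,0,0,0,0],[-1,0.08,0.8,0,0,0,0],[-1,0.08,0.8,0,0,0,0]]

```text
time: 12.45
eef_pos: [0.5486, 0.1411, 0.181]
eef_rot: [0.0, 0.229, 0.973, 0.0]
wrist_force: [0.6, -0.9, -0.8]
finger_gap: 0.0228
grip_force: 25.0
```

>>> play_rows:
  plan:
    - [[-1,0.09,0.8,0,0,0,0],[-1,0.09,0.8,0,0,0,0],[-1,0,0.32,0,0,0,0],[-1,0,0,0.7,0,0,0],[-1,0,0,0.7,0,0,0],[-1,0,0,0.7,0,0,0],[-1,0,0,0.2,0,0,0],[-1,0,0,0,0,0,0],[-1,0,0,0,0,0,0]]

```text
time: 13.35
eef_pos: [0.577, 0.2116, 0.0901]
eef_rot: [0.001, 0.229, 0.973, 0.0]
wrist_force: [0.2, -0.7, 1.1]
finger_gap: 0.0227
grip_force: 25.0
```

Run:
```python
from h import *
to(577.1,211.6,46,63.5)
im,P=cam('wrist'); find('wrist',P,['thin_spool','thick_spool','pin_tin'])
save('w3.png',im)
```

```text
pos [0.577  0.2116 0.0901] gap 0.0227 turn [ 0.02  0.02 -0.01] shift(now) [-0.  -0.   1.1] shift(after turn) [-0.   0.   1.1] t 13.35
thin_spool 0.76 px [280. 289.] top 0.101 mid [575. 213.] sz [23. 23.] ang 26.3 n 5239
thin_spool 0.4 px [7. 5.] top 0.005 mid [401. 135.] sz [3. 8.] ang 31.3 n 93
thick_spool 0.95 px [436. 260.] top 0.069 mid [615. 283.] sz [33. 32.] ang 59.7 n 6554
pin_tin 0.63 px [138. 241.] top 0.039 mid [542. 141.] sz [62. 63.] ang 12.3 n 10532
```

View pics/w3.png

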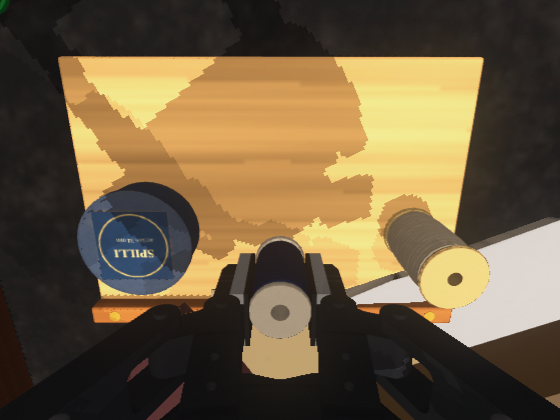

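Navy spool held at (280,290) on the line between the tin (138,245) and the thick spool (440,260). Lowering 44 mm.

>>> play_rows:
  plan:
    - [[-1,0,0,0.4,0,0,0],[-1,0,0,0.4,0,0,0],[-1,0,0,0.25,0,0,0],[-1,0,0,0.05,0,0,0],[-1,0,0,0,0,0,0],[-1,0,0,0,0,0,0],[-0.3,0,0,0,0,0,0],[0,0,0,0,0,0,0],[0.2,0,0,0,0,0,0],[0.2,0,0,0,0,0,0]]

```text
time: 14.55
eef_pos: [0.5762, 0.2118, 0.0446]
eef_rot: [-0.0, 0.229, 0.973, 0.0]
wrist_force: [-0.3, -0.0, 1.2]
finger_gap: 0.0513
grip_force: 0.0
```

>>> play_rows:
  plan:
    - [[0.2,0,0,-0.8,0,0,0],[0.2,0,0,-0.8,0,0,0],[0.2,0,0,-0.8,0,0,0],[0.2,0,0,-0.8,0,0,0],[0.2,0,0,-0.4,0,0,0]]

```text
time: 15.05
eef_pos: [0.5771, 0.212, 0.192]
eef_rot: [0.002, 0.229, 0.973, 0.001]
wrist_force: [1.0, 0.9, 0.3]
finger_gap: 0.0514
grip_force: 0.0
```

Run:
```python
from h import *
im,P=cam('wrist'); find('wrist',P,['thin_spool','thick_spool','pin_tin'])
to(487,-3.5,180,64.5)
```

```text
thin_spool 0.89 px [279. 193.] top 0.057 mid [575. 213.] sz [23. 23.] ang 60.0 n 1020
thin_spool 0.68 px [69. 22.] top 0.048 mid [392. 131.] sz [23. 21.] ang 63.5 n 1923
thick_spool 0.85 px [378. 201.] top 0.069 mid [615. 283.] sz [32. 32.] ang 53.4 n 2270
pin_tin 0.95 px [186. 193.] top 0.039 mid [541. 141.] sz [62. 62.] ang 38.7 n 4595
pos [0.5759 0.2117 0.1881] gap 0.0514 turn [-0.   -0.01 -0.22] shift(now) [-0.41 -5.81  0.2 ] shift(after turn) [-0.31 -5.81  0.2 ] t 15.25
```

>>> play_rows:
  plan:
    - [[0,-0.04,-0.7,0,0,0,-0.22],[0,-0.04,-0.73,0,0,0,0],[0,-0.04,-0.73,0,0,0,0],[0,-0.04,-0.73,0,0,0,0],[0,-0.04,-0.73,0,0,0,0],[0,-0.04,-0.73,0,0,0,0],[0,-0.04,-0.73,0,0,0,0],[0,-0.04,-0.73,0,0,0,0],[0,0,0,0,0,0,0],[0,0,0,0,0,0,0]]

```text
time: 16.25
eef_pos: [0.4867, -0.0035, 0.1876]
eef_rot: [-0.001, 0.221, 0.975, 0.0]
wrist_force: [-0.1, 0.6, 0.2]
finger_gap: 0.0428
grip_force: 0.0
```

Run:
```python
from h import *
im,P=cam('wrist'); find('wrist',P,['thimble','beeswax'])
to(487,-3.5,78,64.5)
```

```text
thimble 0.82 px [283. 207.] top 0.074 mid [487.  -3.] sz [15. 14.] ang 23.9 n 533
beeswax 0.86 px [289. 299.] top 0.067 mid [563. -31.] sz [43. 31.] ang 86.5 n 2172
pos [ 0.4873 -0.0025  0.1881] gap 0.0428 turn [ 0.   -0.01  0.01] shift(now) [-0.01 -0.03  2.75] shift(after turn) [-0.   -0.03  2.75] t 16.4
```

>>> play_rows:
  plan:
    - [[0,0,0,0.8,0,0,0],[0,0,0,0.8,0,0,0],[0,0,0,0.8,0,0,0],[0,0,0,0.35,0,0,0],[0,0,0,0,0,0,0],[-1,0,0,0,0,0,0],[-1,0,0,0,0,0,0],[-1,0,0,0,0,0,0],[-1,0,0,0,0,0,0],[-1,0,0,0,0,0,0]]
  squeeze: 20

```text
time: 17.4
eef_pos: [0.4879, -0.0033, 0.0795]
eef_rot: [0.001, 0.221, 0.975, 0.0]
wrist_force: [-0.4, 1.7, 5.3]
finger_gap: 0.0167
grip_force: 20.1
```

Run:
```python
from h import *
to(541,140.5,120,63.5)
```

```text
pos [ 0.4879 -0.0033  0.0795] gap 0.0167 turn [0.01 0.02 0.22] shift(now) [ 0.35  3.82 -1.01] shift(after turn) [ 0.41  3.81 -1.01] t 17.4
```

>>> play_rows:
  plan:
    - [[-1,0,0,-0.8,0,0,0.22],[-1,0,0,-0.8,0,0,0],[-1,0.08,0.76,0,0,0,0],[-1,0.08,0.76,0,0,0,0],[-1,0.08,0.76,0,0,0,0],[-1,0.08,0.76,0,0,0,0],[-1,0.08,0.76,0,0,0,0],[-1,0,0,0,0,0,0],[-1,0,0,0,0,0,0],[-1,0,0,0,0,0,0]]

```text
time: 18.4
eef_pos: [0.5403, 0.1391, 0.1426]
eef_rot: [-0.0, 0.229, 0.973, -0.0]
wrist_force: [-0.9, 0.7, 0.3]
finger_gap: 0.0166
grip_force: 19.7
```

Run:
```python
from h import *
im,P=cam('wrist'); find('wrist',P,['thimble','pin_tin']); save('w4.png',im)
to(541,140.5,66,63.5)
```

```text
thimble 0.76 px [281. 276.] top 0.137 mid [539. 140.] sz [15. 15.] ang 85.6 n 1789
pin_tin 0.71 px [285. 211.] top 0.039 mid [540. 141.] sz [62. 60.] ang 59.6 n 6033
pos [0.5406 0.1389 0.1428] gap 0.0165 turn [-0.   -0.   -0.02] shift(now) [0.01 0.04 1.92] shift(after turn) [0.01 0.04 1.92] t 18.55
```

View pics/w4.png

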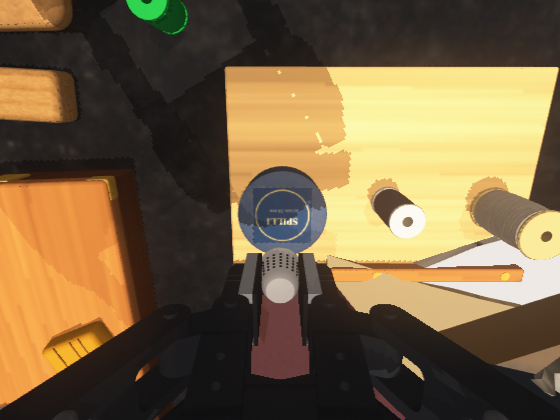

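Thimble upright in the pads at (281,275), above the tin (282,215); it needs about 74 mm down.

>>> play_rows:
  plan:
    - [[-1,0,0.03,0.6,0,0,0],[-1,0,0,0.6,0,0,0],[-1,0,0,0.4,0,0,0],[-1,0,0,0.2,0,0,0],[-1,0,0,0.05,0,0,0],[-1,0,0,0,0,0,0],[-1,0,0,0,0,0,0]]

```text
time: 19.25
eef_pos: [0.5419, 0.1409, 0.0696]
eef_rot: [0.001, 0.229, 0.973, 0.0]
wrist_force: [0.1, -0.4, 0.1]
finger_gap: 0.0167
grip_force: 19.7
```

>>> play_rows:
  plan:
    - [[-0.5,0,0,0,0,0,0],[-0.2,0,0,0,0,0,0],[0,0,0,0,0,0,0],[0,0,0,0,0,0,0],[0,0,0,-0.4,0,0,0],[0,0,0,-0.8,0,0,0],[0,0,0,-0.8,0,0,0],[0,0,0,-0.8,0,0,0]]

```text
time: 20.05
eef_pos: [0.5411, 0.141, 0.1819]
eef_rot: [-0.0, 0.229, 0.973, -0.0]
wrist_force: [0.7, 0.0, -0.7]
finger_gap: 0.0425
grip_force: 0.0
```

Run:
```python
from h import *
im,P=cam('wrist'); find('wrist',P,['thimble','pin_tin'])
to(563,-31,180,86)
```

```text
thimble 0.67 px [280. 203.] top 0.061 mid [541. 141.] sz [15. 16.] ang 64.1 n 551
thimble 0.59 px [ 28. 376.] top 0.233 mid [504.  92.] sz [1. 2.] ang 1.8 n 276
pin_tin 0.95 px [280. 200.] top 0.039 mid [541. 141.] sz [62. 62.] ang 61.4 n 4043
pos [0.5424 0.1411 0.183 ] gap 0.0429 turn [ 0.02  0.06 -4.91] shift(now) [-2.38 -3.62  0.07] shift(after turn) [-0.81 -4.26  0.07] t 20.2
```

>>> play_rows:
  plan:
    - [[0.6,0,0,0,0,0,-0.98],[0.6,0,0,0,0,0,-0.98],[0.6,0,0,0,0,0,-0.98],[0.6,0,0,0,0,0,-0.98],[0.6,0,0,0,0,0,-0.99],[0.6,-0.16,-0.85,0,0,0,0],[0.6,-0.16,-0.85,0,0,0,0],[0.6,-0.16,-0.85,0,0,0,0],[0.6,-0.16,-0.85,0,0,0,0],[0.6,-0.17,-0.86,0,0,0,0]]

```text
time: 21.2
eef_pos: [0.561, -0.0325, 0.1793]
eef_rot: [-0.001, 0.035, 0.999, 0.0]
wrist_force: [0.8, 0.0, 0.6]
finger_gap: 0.0682
grip_force: 0.0
```

>>> play_rows:
  plan:
    - [[0.6,0,0,0.8,0,0,0],[0.6,0,0,0.8,0,0,0],[0.6,0,0,0,0,0,0],[0.6,0,0,0,0,0,0]]

```text
time: 21.6
eef_pos: [0.5613, -0.0311, 0.1161]
eef_rot: [-0.001, 0.035, 0.999, 0.0]
wrist_force: [0.7, -0.1, 0.6]
finger_gap: 0.0685
grip_force: 0.0
```

Run:
```python
from h import *
im,P=cam('wrist'); find('wrist',P,['beeswax']); save('w5.png',im)
to(563,-31,76,86)
```

```text
beeswax 0.71 px [279. 247.] top 0.067 mid [563. -32.] sz [43. 31.] ang 87.5 n 4610
pos [ 0.5625 -0.0312  0.1179] gap 0.0682 turn [-0.    0.02  0.01] shift(now) [-0.01  0.    1.05] shift(after turn) [-0.01  0.    1.05] t 21.7
```

View pics/w5.png

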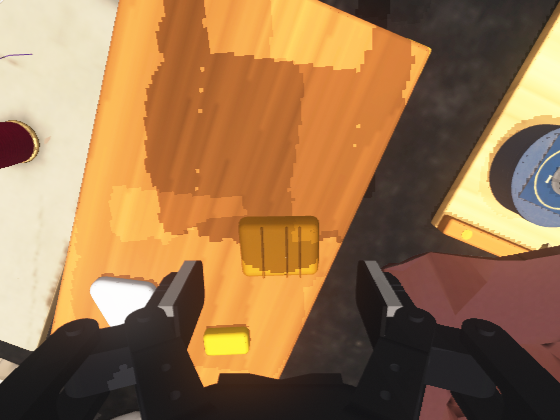

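Wax (279,247) is square to the tool and centred between the pads; chalk (125,298) and eraser (226,340) are outside the finger path.

>>> play_rows:
  plan:
    - [[0.6,0,0,0.5,0,0,0],[0.6,0,0,0.4,0,0,0],[0.6,0,0,0.17,0,0,0],[0.6,0,0,0,0,0,0],[-1,0,0,0,0,0,0],[-1,0,0,0,0,0,0],[-1,0,0,0,0,0,0],[-1,0,0,0,0,0,0],[-1,0,0,0,0,0,0]]
  squeeze: 25

```text
time: 22.6
eef_pos: [0.5625, -0.0314, 0.0754]
eef_rot: [0.001, 0.035, 0.999, -0.0]
wrist_force: [-0.8, 0.2, 6.0]
finger_gap: 0.0441
grip_force: 25.3
```

>>> play_rows:
  plan:
    - [[-1,0,0,-0.8,0,0,0],[-1,0,0,-0.8,0,0,0],[-1,0,0,-0.8,0,0,0],[-1,0,0,0,0,0,0]]

```text
time: 23.0
eef_pos: [0.5642, -0.0317, 0.175]
eef_rot: [0.005, 0.035, 0.999, -0.001]
wrist_force: [0.3, -0.2, -0.4]
finger_gap: 0.044
grip_force: 25.7
```

Run:
```python
from h import *
im,P=cam('wrist'); find('wrist',P,['beeswax'])
to(476.2,172.4,170,63.5)
```

```text
beeswax 0.66 px [278. 284.] top 0.167 mid [565. -32.] sz [43. 32.] ang 87.2 n 7216
pos [ 0.562  -0.0313  0.1707] gap 0.0435 turn [0.   0.03 4.91] shift(now) [2.49 4.93 0.01] shift(after turn) [4.19 3.6  0.02] t 23.1
```

>>> play_rows:
  plan:
    - [[-1,0,0,0,0,0,0.98],[-1,0,0,0,0,0,0.98],[-1,0,0,0,0,0,0.98],[-1,0,0,0,0,0,0.98],[-1,0,0,0,0,0,0.99],[-1,0.84,0.72,0,0,0,0],[-1,0.84,0.72,0,0,0,0],[-1,0.84,0.72,0,0,0,0],[-1,0.84,0.72,0,0,0,0],[-1,0.83,0.72,0,0,0,0]]

```text
time: 24.1
eef_pos: [0.4743, 0.1736, 0.1685]
eef_rot: [-0.001, 0.229, 0.973, -0.001]
wrist_force: [0.9, 0.3, -0.9]
finger_gap: 0.0435
grip_force: 25.7
```

>>> play_rows:
  plan:
    - [[-1,0,0,0.8,0,0,0],[-1,0,0,0.8,0,0,0],[-1,0,0,0.2,0,0,0],[-1,0,0,0,0,0,0],[-1,0,0,0,0,0,0]]

```text
time: 24.6
eef_pos: [0.4766, 0.1722, 0.0984]
eef_rot: [0.0, 0.23, 0.973, 0.0]
wrist_force: [-0.1, -0.2, -0.2]
finger_gap: 0.0436
grip_force: 25.7
```

Run:
```python
from h import *
im,P=cam('wrist'); find('wrist',P,['beeswax','pin_tin'])
to(476.2,172.4,36,63.5)
```

```text
beeswax 0.84 px [278. 284.] top 0.09 mid [477. 172.] sz [43. 32.] ang 64.8 n 7302
pin_tin 0.91 px [281. 350.] top 0.039 mid [517. 145.] sz [ 62. 107.] ang 80.2 n 3964
pos [0.4769 0.1722 0.0991] gap 0.0437 turn [ 0.02  0.02 -0.01] shift(now) [ 0.02 -0.01  1.58] shift(after turn) [ 0.02 -0.    1.58] t 24.75
```

>>> play_rows:
  plan:
    - [[-1,0,0,0.6,0,0,0],[-1,0,0,0.5,0,0,0],[-1,0,0,0.3,0,0,0],[-1,0,0,0.15,0,0,0],[-1,0,0,0,0,0,0],[-1,0,0,0,0,0,0],[0.2,0,0,0,0,0,0],[0.4,0,0,0,0,0,0],[0.4,0,0,0,0,0,0]]

```text
time: 25.65
eef_pos: [0.4762, 0.1724, 0.0362]
eef_rot: [0.0, 0.229, 0.973, 0.0]
wrist_force: [0.8, 0.1, 0.2]
finger_gap: 0.0598
grip_force: 0.0
```

>>> play_rows:
  plan:
    - [[0.4,0,0,-0.6,0,0,0],[0.4,0,0,-0.8,0,0,0],[0.4,0,0,-0.8,0,0,0],[0.4,0,0,-0.8,0,0,0],[0.4,0,0,-0.8,0,0,0],[0.4,0,0,-0.8,0,0,0],[0.4,0,0,0,0,0,0]]

```text
time: 26.35
eef_pos: [0.478, 0.1729, 0.2244]
eef_rot: [0.004, 0.229, 0.973, 0.002]
wrist_force: [0.7, -0.3, -0.7]
finger_gap: 0.06
grip_force: 0.0
```

Run:
```python
from h import *
im,P=cam('wrist'); find('wrist',P,k=1); save('w6.png',im)
im,P=cam('scene'); save('s6.png',im)
find('scene',P,['tailor_chalk','eraser','thick_spool','thin_spool'],2)
```

```text
setting_board 0.83 px [355. 224.] top 0.022 mid [580. 213.] sz [227. 148.] ang 54.9 n 23693
kit_case 0.65 px [ 90. 319.] top 0.052 mid [488. -30.] sz [192. 328.] ang 41.9 n 18067
pin_tin 0.92 px [279. 253.] top 0.038 mid [541. 141.] sz [60. 61.] ang 61.3 n 2631
thick_spool 0.75 px [444. 260.] top 0.069 mid [615. 283.] sz [32. 31.] ang 19.9 n 2065
thin_spool 0.64 px [358. 251.] top 0.057 mid [536. 209.] sz [100.  19.] ang 9.0 n 671
thimble 0.74 px [280. 261.] top 0.061 mid [540. 142.] sz [15. 14.] ang 56.4 n 415
beeswax 0.56 px [277. 181.] top 0.028 mid [477. 172.] sz [42. 30.] ang 63.3 n 1509
eraser 0.78 px [139. 405.] top 0.06 mid [627. -67.] sz [26. 14.] ang 89.3 n 329
thin_spool 0.64 px [214. 275.] top 0.056 mid [574. 214.] sz [21. 22.] ang 40.2 n 332
thin_spool 0.52 px [334. 278.] top 0.047 mid [390. 132.] sz [22. 22.] ang 29.6 n 322
```

View pics/w6.png

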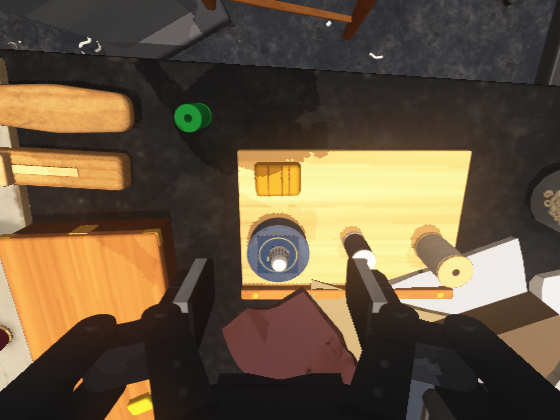

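Everything stands as planned: wax (277,180) in front of the tin, thimble on the lid (279,262), thin spool (360,250), thick spool (444,260). Eraser and tin are unmoved. The scene check returned nothing for the chalk, but the arm never came near it.

```bash
python3 -c "
from h import *
print(ctrl.job_done())"
```

```text
the job is handed in; nothing more can be done
None
```

The kit is set out on the board and handed in at about 26 s; measured positions are within the stated limits and the tin and eraser had not moved, but the chalk was not detected in the final check, and no verdict was returned.

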